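Set the extraction cabinet for its airflow check

ROBOT

A 6-joint arm with a two-finger parallel gripper is mounted at the origin on the work surface. World frame = base frame: x ahead of the robot, y to its left, z up, the work surface at z = 0. Lengths are in m, angles in rad, forces in N, time in s.
With the tool pointing down it reaches from about 0.425 to 0.95 m from the base axis. Payload 3.5 kg.
Tool frame: the origin (TCP) lies midway between the tips of the shut fingers; the grasp point (between the pads) lies 19 mm behind it; z points along the fingers, y is the line along which they close (so a half turn about z gives the same grasp; the last joint's range is limited). The gripper opens to 85 mm and grips with 20 to 120 N. Pads are 22 mm wide; open, the fingers measure 114 mm over their backs; the gripper's body (76 mm by 85 mm) begins 54 mm behind the grasp point. The pads swing forward as they close: fully open they stand 13 mm farther back than shut.
Start: joints at [1.038, 0.286, 1.577, -0, 1.279, -0.15], TCP at [0.252, 0.626, 0.231] pointing down, gripper open.
Joint ranges: [-2.77, 2.77], [-0.9, 2.22], [0.21, 2.48], [-1.53, 4.67], [0.24, 2.81], [-2.84, 2.84]. Speed limits (rad/s): [2.79, 2.79, 3.14, 3.14, 3.14, 3.14].

INTERFACE

Orientations are given as a unit quaternion [x, y, z, w].
In Python, from plant import ctrl gives the robot as it stands. The module is installed in compiled form; this text tells all that it offers.
- The arm moves only by the shell command python3 -m inch 'ROWS' [FORCE]. ROWS is JSON, a list of rows, each a list of 5 numbers: the closure, from 0 (fully open) to 1 (shut), then the shift along the tool's x, y, z in m, then the turn about the tool's z in degrees. A call has 1 to 5 rows; each row is the pose to reach, as a shift and turn from the pose commanded when the call began, along the tool's axes at that moment; what a row does not reach only later rows make up. A row lasts 1/12 s, in which the tool goes at most 41.7 mm and 7.16 degrees, less where a joint would pass 70% of its speed; a pose out of reach is approached as far as the arm can. A call with a gripper value outside its range is refused whole. The fingers move at their own pace and stop on an object; FORCE is the grip in N (left out, the last holds). Time passes only in rows, so rows that repeat a pose let the fingers close. It gives the time, the measured TCP pose, the force, the opening and the grip force at its end, in the units of the state.
- ctrl.get_state(): the state, without advancing time (a new reading comes with each control period).
- ctrl.read_camera(name): name is "scene" or "top" or "wrist"; returns a dict with "pixels" (420x560x3 uint8, red, green, blue), "depth" (420x560 float32, m along the optical axis (not along the pixel's ray), 0 where there is no reading), "fx", "fy", "cx", "cy" (pixels), "xyz" and "rotation" of the camera in the world; the wrist camera has in their place "mount" (4x4, takes a point from camera to tool coordinates, whose origin is the TCP and whose axes are the flange's). Camera axes: x right, y down, z forward; pixel columns grow to the right and rows downward; lengths in m; the calibration is good to about 2 mm. A picture is of the moment at which its call begins: read the wrist's pose just before it.
- ctrl.sign_off(): hands the job in; it is judged then, once.
Trained networks look in a picture, given as the dict that the camera call returned (one of the last four; its "shot" number tells which), for a name from the list of things; names that differ only in an ending like _2 or _b are one class to them, and where a whole thing is asked for, a point or a joint stands for the part that bears it (a point fixed in the world has none). Each returns a list of dicts, best first, with "score" (0 to 1); they miss things now and then, are a little off and sometimes report something else, mostly with a low value. They report only what shows in the picture. A call takes as long as a camera call.
- ctrl.spot_in(query, picture): "at" ([column, row] in pixels, amid what is visible of it).
- ctrl.tip_of(query, picture): "at" ([column, row] in pixels: a listed point, or the origin of a listed thing).
The state is a dict: "time": time; "qpos": joint angles; "dq": joint speeds; "joint_efforts": joint torques, N m; "eef_pos": TCP position; "tcp_rot": TCP orientation; "contact_force": force on the tool from outside, world axes, zero at the start; "wrist_torque": the same for the moment, N m; "opening": opening from 0.0 (shut) to 1.0 (fully open); "finger_force": force on a finger pad.
Only numpy, scipy, OpenCV 4.12 (cv2) and the standard library are available. Lean on these libraries where they do the work, as an engineer would, in place of code of your own. Each camera call takes 0.05 s, during which the arm holds its last target. There are 200 camera calls.

TASK

I want to measure the airflow of this bench-top extraction cabinet. With the visor still shut, swing the duct damper's lever a quarter turn to fully open, then raise the clear visor until its pointer is level with the index clamped on the quadrant and keep holding it there with the gripper while I take the reading: finish while holding it, do not let go. Leave the index as I clamped it and do not disturb the other things on the bench.

Things in the scene. Friction and masses are not known exactly. Their poses are not given: they have to be found in the camera images.
- damper (a joint): Quarter-turn lever on top of the round metal duct at the right of the grey cabinet. rad: 0 = shut (lever across the duct, pointing to the cabinet's front, the robot's side), 1.571 = fully open, at its stop (along the duct, pointing away from the cabinet). It opens anticlockwise seen from above and stays where it is left; friction 0.2 N m, 2 to 3 N at the grip. Starts shut or a little open.
- damper_axis (a point): Point on the lever's turning axis, at the height of the lever's grip. The axis is vertical.
- damper_grip (a point): Centre of the lever's black grip, 92 mm from the axis: a bar 74 mm long (along the lever), 22 wide and 26 tall, its centre 165 mm above the bench and 38 mm above the top of the duct (104 mm across, its centre line 75 mm above the bench). Inboard of the grip the lever is an 8 mm thick steel bar. This point moves with the lever.
- visor (a joint): Hinge of the clear visor on top of the cabinet. rad: 0 = shut (resting, sloping 30 degrees down from the hinge towards the cabinet's front), grows as its front edge is raised, 0.52 = level; stop at 1.2. It falls shut when let go; at the handle it weighs about 2 to 4 N.
- visor_hinge (a point): Middle of the visor's hinge line, 250 mm above the bench. Its frame turns with the visor; when the visor is shut its axes are: x level, to the back of the cabinet (away from the robot); y along the hinge, to the cabinet's left; z up. Opening is a positive turn about y.
- visor_handle (a point): Middle of the visor's steel bar handle: round, 14 mm in diameter, 170 mm long, parallel to the hinge, 42 mm off the visor's outer face on a 10 mm post near each end (144 mm free between the posts). In the visor_hinge frame it lies at x -213 mm, y 0, z -75 mm: with the visor shut it is 175 mm above the bench; it goes round the hinge with the visor.
- visor_panel: The visor itself: clear panel in an aluminium frame, 400 mm wide, 250 mm from hinge to front edge, 10 mm thick, with the bar handle near its front edge; 0.4 to 0.8 kg. Origin in the middle of the hinge line.
- visor_pointer (a point): Tip of the small dark pointer pin that sticks out of the visor's left edge, 150 mm from the hinge line; it moves with the visor along the inner edge of the quadrant.
- mark (a joint): Where the index is clamped on the quadrant. rad, the same scale as joint visor: the visor is on the mark when joint visor equals this value. It lies between 0.38 and 0.75.
- mark_tip (a point): Tip of the index, a dark steel clamp block (44 x 24 x 16 mm, knurled thumb nut on its outer side) on the aluminium quadrant plate at the cabinet's left side; its tooth points to the hinge line, 154 mm away. The visor's pointer belongs level with this tooth. Its frame's x axis is parallel to that of visor_hinge when the visor is on the mark.
- cabinet: Grey sheet-steel extraction cabinet, fixed: 400 mm wide (y), 340 deep (x), 250 high at the back, front sill 122 high. Origin: centre of its underside; x to its back, y to its left as seen from the robot, z up. The duct leaves its right side 80 mm in front of centre and runs to the fan unit, a box 206 mm high that begins 540 mm from centre. The quadrant reaches 242 mm left of centre.
- solvent_bottle: White plastic bottle, 66 mm across, 170 mm tall, standing behind the duct. Leave alone. Origin: centre of its foot.
- piston: Aluminium engine piston, 74 mm across, 55 mm tall, standing inside the cabinet on the drip grid. Leave alone. Origin: centre of its underside.
- nut_jar: Small glass jar with a metal cap, 60 mm across, 75 mm tall, standing on the cabinet's roof behind the hinge. Leave alone. Origin: centre of its foot.
- bearing: Steel ball-bearing ring, 62 mm across, 18 mm thick, lying flat on the bench between the cabinet and the lever. Leave alone. Origin: centre of its underside.
- airflow_meter: Hand-held vane airflow meter, grey with a black round vane head, about 210 mm long, 72 mm wide, 26 mm thick, lying on the bench in front of the cabinet. Leave alone. Origin: underside of its display part, head towards its +x.
- wrench: Steel wrench, 190 mm long, lying on the bench in front of the cabinet. Leave alone.
- conrod: Dark steel connecting rod, about 195 mm long, 22 mm thick, lying on the bench left of the cabinet. Leave alone. Origin: underside of its big eye, small eye towards its +x.

How it is judged:
By the outcome, as a careful person would: the job done as asked, in the order asked, and still so for the second after the job is handed in, while the arm keeps its last pose, push and grip.
It also fails if it takes over 58 s, if anything falls off the work surface, if the arm or the gripper's body presses on something with over 40 N, if the wrist force passes 120 N, or if a joint passes its speed limit or range.

## Working session

There is one attempt and no reset: what is moved stays moved. The work goes in short steps, Python scripts to look and compute and a shell command to move; the robot and the scene stay as the last step left them, time stands still between calls to the robot, and variables do not carry over. Pictures are saved under pics/ and viewed, at most 10 in all, crops included, and the job is handed in when it is done.

```bash
mkdir -p pics; cat > h.py <<'E'
import numpy as np, cv2
from scipy.spatial.transform import Rotation as R
from plant import ctrl
def pose():
    s=ctrl.get_state(); return np.array(s["eef_pos"]), R.from_quat(s["tcp_rot"]), s
def cam(n):
    p,r,s=pose(); d=ctrl.read_camera(n)
    if "mount" in d:
        T=np.eye(4);T[:3,:3]=r.as_matrix();T[:3,3]=p; M=T@np.array(d["mount"]); d["X"]=M[:3,3];d["Rm"]=M[:3,:3]
    else:
        d["X"]=np.array(d["xyz"]); q=np.array(d["rotation"]); d["Rm"]=q if q.shape==(3,3) else R.from_quat(q).as_matrix()
    return d
def pt(d,at,z=None):
    u,v=at; ray=d["Rm"]@np.array([(u-d["cx"])/d["fx"],(v-d["cy"])/d["fy"],1])
    if z is not None: return d["X"]+ray*(z-d["X"][2])/ray[2]
    iu,iv=int(round(u)),int(round(v)); w=d["depth"][max(iv-2,0):iv+3,max(iu-2,0):iu+3]; w=w[w>0]
    return d["X"]+ray*(np.median(w) if w.size else np.nan)
def save(d,n): cv2.imwrite("pics/"+n,cv2.cvtColor(np.asarray(d["pixels"]),cv2.COLOR_RGB2BGR))
E
python3 - <<'E'
from h import *
np.set_printoptions(precision=4,suppress=True)
p,r,s=pose(); print(p,r.as_matrix(),s["contact_force"],s["time"])
for n in("top","scene"):
    d=cam(n); save(d,n+"0.png"); print(n,d["X"],d["Rm"].tolist())
    for q,z in(("damper_axis",.165),("damper_grip",.165),("visor_hinge",.25),("visor_handle",.175),("visor_pointer",None),("mark_tip",None),("cabinet",0)):
        o=ctrl.tip_of(q,d)[:1]
        for e in o: print(q,e["score"],e["at"],pt(d,e["at"],z),pt(d,e["at"]))
E
```

```text
[0.2518 0.6256 0.2299] [[-0.9276  0.3735 -0.0012]
 [ 0.3735  0.9276 -0.0021]
 [ 0.0003 -0.0024 -1.    ]] [-0.1225  0.2383  0.2725] 0.0
top [0.3662 0.1239 1.4315] [[0.02381865085214247, -0.9864526924897947, 0.16230760102724268], [-0.9996104925351676, -0.025862134364867444, -0.01048871868691642], [0.014544245775682571, -0.16199455387675352, -0.9866844629510938]]
damper_axis 0.57 [253.4, 303.0] [0.3576 0.1582 0.165 ] [0.3566 0.1626 0.0041]
damper_grip 0.61 [420.6, 235.9] [ 0.5386 -0.2679  0.165 ] [ 0.5371 -0.2645  0.1759]
visor_hinge 0.81 [280.4, 157.7] [0.7123 0.1003 0.25  ] [0.7117 0.1004 0.2521]
visor_handle 0.66 [289.8, 248.2] [0.4971 0.0697 0.175 ] [0.4969 0.0698 0.1773]
visor_pointer 0.81 [204.0, 225.4] [0.5504 0.2904 0.1723] [0.5504 0.2904 0.1723]
mark_tip 0.61 [195.7, 227.5] [0.5215 0.2872 0.3341] [0.5215 0.2872 0.3341]
scene [ 1.6454 -0.0699  1.0596] [[0.167665318058978, 0.6295513514147165, -0.7586523822226398], [0.9858371884781464, -0.10992407515865855, 0.1266559730688515], [-0.003657722472495406, -0.7691435455312734, -0.6390655893051169]]
damper_axis 0.65 [143.0, 229.7] [ 0.6303 -0.2457  0.165 ] [ 0.6397 -0.2441  0.1733]
damper_grip 0.59 [133.5, 210.1] [ 0.5481 -0.2726  0.165 ] [ 0.5641 -0.2697  0.1781]
visor_hinge 0.72 [282.1, 212.5] [0.7221 0.0955 0.25  ] [0.7994 0.0817 0.3177]
visor_handle 0.62 [259.0, 183.6] [0.5045 0.069  0.175 ] [0.5063 0.0688 0.1764]
visor_pointer 0.93 [344.7, 185.2] [0.3373 0.3747 0.0007] [0.3373 0.3747 0.0007]
mark_tip 0.48 [344.1, 157.7] [0.1842 0.4144 0.0017] [0.1842 0.4144 0.0017]
```

View pics/top0.png

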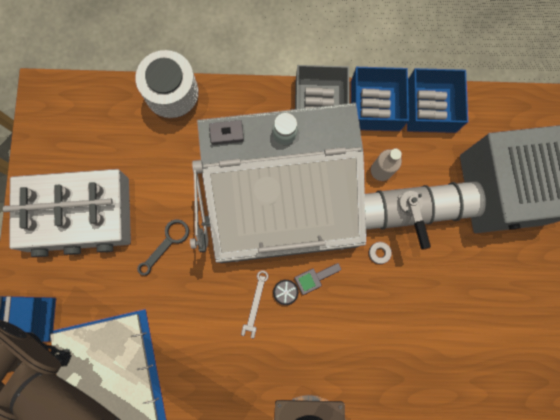

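View pics/scene0.png

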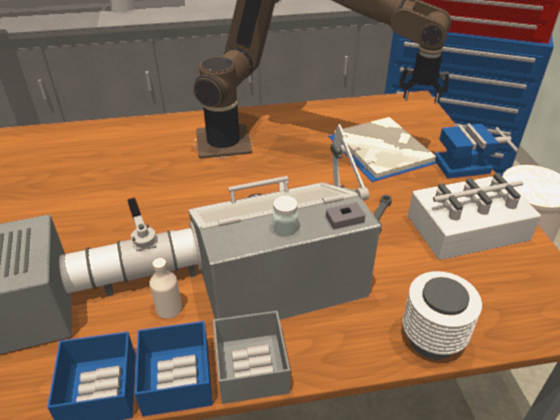

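The top view shows the lever hub at (412,203), its grip at (421,235), the visor handle around (290,245), and the index on the quadrant near (200,240). The scene view shows the damper from behind, with the hub at (143,232) and the grip at (133,210). The visor is shut.

```bash
python3 - <<'E'
from h import *
np.set_printoptions(precision=4,suppress=True)
d=cam("wrist"); save(d,"w0.png"); print(np.array(d["mount"]),d["fx"],d["X"],d["Rm"][:,2])
t=cam("top")
for a in((412,203),(421,235),(426,247),(202,165),(360,150)): print(a,pt(t,a),pt(t,a,.25),pt(t,a,.165))
im=np.asarray(t["pixels"])[120:280,170:460]; cv2.imwrite("pics/c.png",cv2.resize(cv2.cvtColor(im,4),None,fx=2.7,fy=2.7,interpolation=2))
for q in("visor_pointer","mark_tip"):print(q,ctrl.tip_of(q,d)[:2],ctrl.spot_in(q,t)[:2])
E
```

```text
[[-0.0001 -0.9501 -0.3118  0.0804]
 [ 1.     -0.0002  0.0003  0.0013]
 [-0.0004 -0.3118  0.9501 -0.1425]
 [ 0.      0.      0.      1.    ]] 348.2112375676768 [0.178  0.6574 0.3739] [ 0.2894 -0.1162 -0.9501]
(412, 203) [ 0.6227 -0.2448  0.1741] [ 0.6073 -0.2225  0.25  ] [ 0.6246 -0.2474  0.165 ]
(421, 235) [ 0.5395 -0.2656  0.1759] [ 0.5292 -0.2426  0.25  ] [ 0.541 -0.269  0.165]
(426, 247) [ 0.5088 -0.2775  0.1765] [ 0.5005 -0.254   0.25  ] [ 0.5101 -0.2811  0.165 ]
(202, 165) [0.6872 0.2914 0.2543] [0.6884 0.292  0.25  ] [0.7116 0.3041 0.165 ]
(360, 150) [ 0.7373 -0.0961  0.2505] [ 0.7375 -0.0962  0.25  ] [ 0.7642 -0.112   0.165 ]
visor_pointer [] [{'at': [286.9, 203.0], 'score': 0.6}, {'at': [416.3, 223.2], 'score': 0.42}]
mark_tip [] [{'at': [330.1, 189.9], 'score': 0.68}, {'at': [200.4, 241.7], 'score': 0.6}]
```

View pics/c.png

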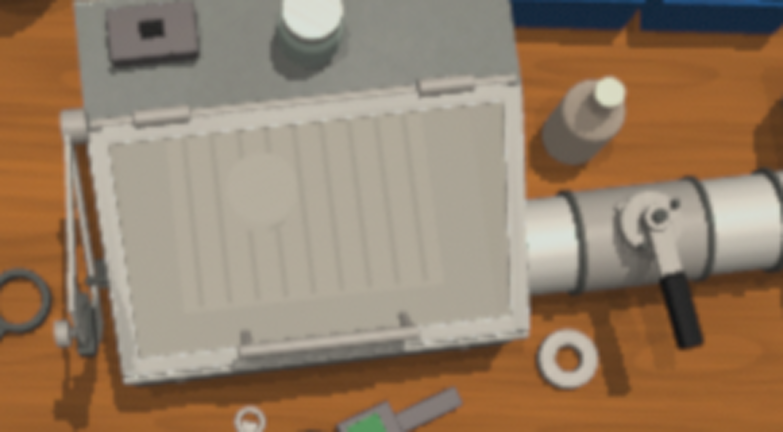

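```bash
python3 -m inch '[[0,-0.03,-0.025,-0.017,0],[0,-0.06,-0.05,-0.034,0],[0,-0.09,-0.075,-0.051,0],[0,-0.12,-0.1,-0.068,0],[0,-0.145,-0.12,-0.085,0]]' | tail -1
python3 -m inch '[[0,-0.03,-0.025,-0.017,7],[0,-0.06,-0.05,-0.034,14],[0,-0.09,-0.075,-0.051,21],[0,-0.12,-0.1,-0.068,28],[0,-0.145,-0.12,-0.085,35]]' | tail -1
python3 -m inch '[[0,0,0,0,7],[0,0,0,0,14],[0,0,0,0,21],[0,0,0,0,25.5],[0,0,0,0,25.5]]'
cat > look.py <<'E'
from h import *
import sys
np.set_printoptions(precision=4,suppress=True)
def go(n):
    p,r,s=pose(); print(p,"\n",r.as_matrix(),s["qpos"],s["contact_force"])
    d=cam("wrist"); save(d,n)
    for q in("visor_pointer","mark_tip","visor_hinge","visor_handle"):
        for e in ctrl.tip_of(q,d)[:2]: print(q,e,pt(d,e["at"]))
    np.savez(n+".npz",X=d["X"],Rm=d["Rm"],f=np.array([d["fx"],d["fy"],d["cx"],d["cy"]]),dep=d["depth"])
go(sys.argv[1])
E
python3 look.py w1.png
```

```text
finger_force: 0.0
finger_force: 0.0
time: 2.35
eef_pos: [0.4315, 0.295, 0.4015]
tcp_rot: [0.66, 0.752, 0.0, 0.0]
contact_force: [0.1, -0.2, 1.1]
opening: 1.002
finger_force: 0.0
[0.4315 0.295  0.4015] 
 [[-0.13    0.9915  0.0003]
 [ 0.9915  0.13    0.0001]
 [ 0.0001  0.0003 -1.    ]] [ 0.4053 -0.1344  1.7191  0.      1.5566  0.275 ] [ 0.1071 -0.1536  1.1394]
visor_pointer {'at': [286.1, 399.2], 'score': 0.73} [0.4308 0.3073 0.4799]
visor_pointer {'at': [393.1, 186.1], 'score': 0.68} [0.5527 0.2955 0.1789]
mark_tip {'at': [393.6, 211.7], 'score': 0.71} [0.5294 0.2907 0.2589]
visor_hinge {'at': [394.9, 186.2], 'score': 0.38} [0.5545 0.2957 0.1793]
visor_handle {'at': [312.4, 349.8], 'score': 0.83} [0.4992 0.0729 0.181 ]
```

View pics/w1.png

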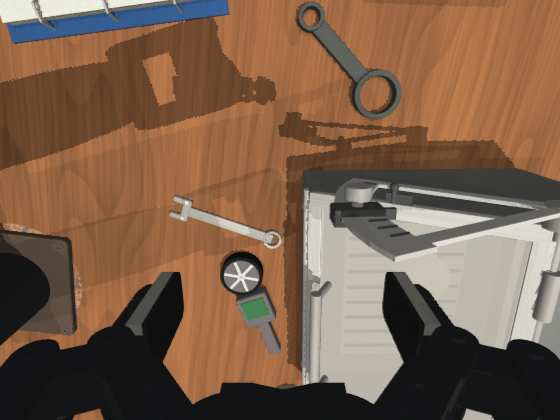

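The wrist view shows the index block at about (363,213) with its tooth at (395,212), and the visor pointer at (394,188). I'll take a second view farther back to triangulate.

```bash
python3 -m inch '[[0,0,0.04,0,0],[0,0,0.08,0,0],[0,0,0.12,0,0],[0,0,0.16,0,0],[0,0,0.2,0,0]]' | tail -1
python3 -m inch '[[0,0.015,0.02,0,0],[0,0.015,0.02,0,0],[0,0.015,0.02,0,0]]' | tail -1
python3 look.py w2.png; python3 -c "
import cv2;a=cv2.imread('pics/w1.png')[160:280,310:470];b=cv2.imread('pics/w2.png')[100:340,0:300];cv2.imwrite('pics/c2.png',cv2.hconcat([cv2.resize(a,(640,480))[:, :400],cv2.resize(b,(400,480))]))"
```

```text
finger_force: 0.0
finger_force: 0.0
[0.6482 0.3394 0.3989] 
 [[-0.1326  0.9912 -0.0033]
 [ 0.9912  0.1326 -0.0012]
 [-0.0008 -0.0034 -1.    ]] [ 0.344   0.352   1.1966 -0.0001  1.5965  0.2109] [-0.5993  1.19   -0.508 ]
visor_pointer {'at': [190.9, 201.6], 'score': 0.98} [0.553  0.2941 0.1789]
mark_tip {'at': [143.5, 227.0], 'score': 0.68} [0.5308 0.2918 0.2559]
```

View pics/c2.png

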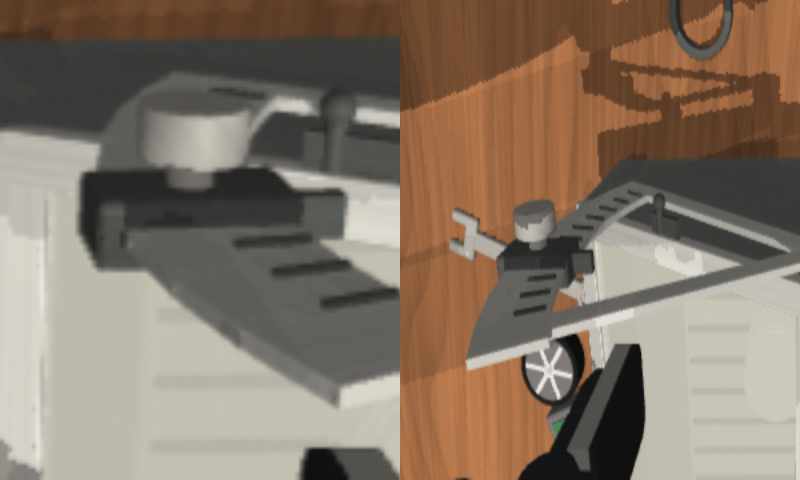

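The left crop shows the tooth tip at about full-frame (396,213) in view 1. The right crop shows it at about (145,230) in view 2.

```bash
python3 - <<'E'
import numpy as np
np.set_printoptions(precision=4,suppress=True)
A=[np.load(f"{n}.png.npz") for n in("w1","w2")]
def tri(u1,u2):
    M=np.zeros((3,3));b=np.zeros(3);L=[]
    for a,(u,v) in zip(A,(u1,u2)):
        fx,fy,cx,cy=a["f"]; r=a["Rm"]@[(u-cx)/fx,(v-cy)/fy,1]; r/=np.linalg.norm(r); P=np.eye(3)-np.outer(r,r); M+=P;b+=P@a["X"];L.append((P,a["X"]))
    x=np.linalg.solve(M,b); return x,[np.linalg.norm(P@(x-X)) for P,X in L]
yaw=.133; xp=np.array([np.cos(yaw),np.sin(yaw),0]);yp=np.array([-xp[1],xp[0],0])
for n,u1,u2 in(("mark",(393.6,211.7),(143.5,227)),("mark mine",(396,213),(145,230)),("ptr",(393.1,186.1),(190.9,201.6))):
    x,e=tri(u1,u2); print(n,x,e)
    for H in((.7123,.1003,.25),):
        d=x-H; h=np.array([d@xp,d@yp,d[2]]); print("  hinge frame",h,"r",np.hypot(h[0],h[2]),"v",np.arctan2(h[2],-h[0])+np.pi/6)
E
```

```text
mark [0.5306 0.2905 0.2551] [np.float64(0.000918670078949983), np.float64(0.0009186700789499311)]
  hinge frame [-0.1549  0.2126  0.0051] r 0.15497227081753343 v 0.5567978161290144
mark mine [0.5325 0.2894 0.2568] [np.float64(0.00019440477158509537), np.float64(0.00019440477158508612)]
  hinge frame [-0.1531  0.2112  0.0068] r 0.15327370763656917 v 0.5682590724993349
ptr [0.5529 0.2948 0.1789] [np.float64(0.0006741132292440572), np.float64(0.0006741132292440384)]
  hinge frame [-0.1322  0.2139 -0.0711] r 0.15014806867655844 v 0.030044998075626328
```

```bash
python3 -m inch '[[1,-0.035,-0.013,0,0],[1,-0.07,-0.026,0,0],[1,-0.105,-0.039,0,0],[1,-0.14,-0.052,0,0],[1,-0.175,-0.065,0,0]]' 40| tail -1
python3 -m inch '[[1,-0.035,-0.013,0,0],[1,-0.07,-0.026,0,0],[1,-0.105,-0.039,0,0],[1,-0.14,-0.052,0,0],[1,-0.175,-0.065,0,0]]' | tail -1
python3 -m inch '[[1,-0.035,-0.013,0,0],[1,-0.07,-0.026,0,0],[1,-0.105,-0.039,0,0],[1,-0.14,-0.052,0,0],[1,-0.195,-0.059,0,0]]' | tail -1
python3 -m inch '[[1,0,0,0.03,0],[1,0,0,0.06,0],[1,0,0,0.06,0],[1,0,0,0.06,0],[1,0,0,0.06,0]]' | tail -1
python3 - <<'E'
from h import *
np.set_printoptions(precision=4,suppress=True)
p,r,s=pose(); print(p,s["qpos"],s["opening"],s["contact_force"],s["time"])
d=cam("wrist"); save(d,"w3.png")
for q in("damper_axis","damper_grip","bearing"):
    for e in ctrl.tip_of(q,d)[:2]: print(q,e,pt(d,e["at"]),pt(d,e["at"],.165))
E
```

```text
finger_force: 0.0
finger_force: 0.0
finger_force: 0.0
finger_force: 0.0
[ 0.5321 -0.212   0.3436] [-0.5562 -0.0059  1.6991 -0.      1.4454 -0.6891] 0.0019110009620444922 [-0.0807 -0.3896  1.2882] 5.1833
damper_axis {'at': [374.5, 232.7], 'score': 0.81} [ 0.6256 -0.2459  0.1795] [ 0.6306 -0.2513  0.165 ]
damper_grip {'at': [283.6, 240.9], 'score': 0.68} [ 0.5411 -0.2662  0.178 ] [ 0.542 -0.272  0.165]
bearing {'at': [267.7, 138.4], 'score': 0.67} [ 0.5104 -0.1944  0.0007] [ 0.514 -0.173  0.165]
```

View pics/w3.png

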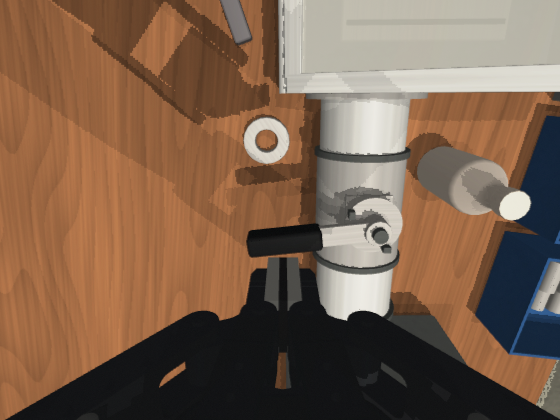

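The wrist view shows the grip at (284,241) and the hub at (376,235), with the lever about 5° open. The shut fingers are on its cabinet side, clear of the bearing at (267,138). Next I descend and push the grip round.

```bash
python3 -m inch '[[1,0,0,0.04,0],[1,0,0,0.08,0],[1,0,0,0.12,0],[1,0,0,0.16,0],[1,0,0,0.198,0]]'
python3 -m inch '[[1,-0.015,0,0,0],[1,-0.03,0,0,0],[1,-0.043,0.001,0,0],[1,-0.055,0.001,0,0],[1,-0.066,0.002,0,0]]'
python3 -m inch '[[1,-0.01,0.003,0,0],[1,-0.019,0.007,0,0],[1,-0.028,0.011,0,0],[1,-0.036,0.016,0,0],[1,-0.044,0.023,0,0]]'
```

```text
time: 5.8
eef_pos: [0.5324, -0.2122, 0.1427]
tcp_rot: [0.659, 0.752, 0.0, 0.001]
contact_force: [0.4, -0.4, -0.2]
opening: -0.001
finger_force: 0.0
time: 6.22
eef_pos: [0.5446, -0.28, 0.1469]
tcp_rot: [0.659, 0.752, 0.001, 0.003]
contact_force: [-0.2, 3.5, 0.9]
opening: -0.001
finger_force: 1.4
time: 6.63
eef_pos: [0.5714, -0.3188, 0.1434]
tcp_rot: [0.659, 0.752, -0.0, -0.0]
contact_force: [-1.7, 1.8, 1.3]
opening: -0.0
finger_force: 1.5
```

```bash
python3 -m inch '[[1,-0.008,0.008,0,0],[1,-0.013,0.016,0,0],[1,-0.017,0.024,0,0],[1,-0.02,0.032,0,0],[1,-0.021,0.039,0,0]]'
python3 -m inch '[[1,0,0.005,0,0],[1,0,0.01,0,0],[1,0,0.01,0,0]]'
python3 - <<'E'
from h import *
np.set_printoptions(precision=4,suppress=True)
p,r,s=pose(); print(s["contact_force"])
for c in("wrist","top"):
    d=cam(c); save(d,c[0]+"4.png")
    for q in("damper_axis","damper_grip"):
        for e in ctrl.tip_of(q,d)[:1]: print(q,e,pt(d,e["at"]),pt(d,e["at"],.165))
E
```

```text
time: 7.05
eef_pos: [0.613, -0.3348, 0.1428]
tcp_rot: [0.659, 0.752, -0.001, 0.0]
contact_force: [-2.0, -1.7, -1.4]
opening: 0.0
finger_force: 1.5
time: 7.3
eef_pos: [0.6181, -0.3344, 0.1431]
tcp_rot: [0.658, 0.753, -0.005, -0.005]
contact_force: [-17.1, -3.3, 5.9]
opening: -0.002
finger_force: 8.8
[-17.1318  -3.3067   5.8561]
damper_axis {'at': [360.2, 86.3], 'score': 0.87} [ 0.6292 -0.2493  0.1828] [ 0.6326 -0.2485  0.165 ]
damper_grip {'at': [345.5, 321.1], 'score': 0.94} [ 0.6384 -0.3226  0.1871] [ 0.6449 -0.3381  0.165 ]
```

The lever is against its stop: force jumped to 17 N, and the grip lies along the duct direction. I back off, lift, and go above the handle.

```bash
python3 -m inch '[[1,0,-0.02,0,0],[1,0,-0.05,0,0],[1,0,-0.05,-0.04,0],[1,0,-0.05,-0.08,0],[1,0,-0.05,-0.12,0]]'|tail -1
python3 -m inch '[[0.6,0,0,-0.035,0],[0.3,0,0,-0.07,0],[0.3,0.03,0,-0.08,0],[0.3,0.065,0,-0.08,0],[0.3,0.1,0,-0.08,0]]'|tail -1
python3 -m inch '[[0.3,0.038,0,0,0],[0.3,0.076,0,0,0],[0.3,0.114,0,0,0],[0.3,0.152,0,0,0],[0.3,0.19,0,0,0]]'|tail -1
python3 -m inch '[[0.3,0.038,0,0,0],[0.3,0.076,0,0,0],[0.3,0.114,0,0,0],[0.3,0.122,0,0.03,0],[0.3,0.122,0,0.06,0]]'
python3 - <<'E'
from h import *
np.set_printoptions(precision=4,suppress=True)
p,r,s=pose(); print(p,r.as_matrix(),s["opening"])
d=cam("wrist"); save(d,"w5.png")
for q in("visor_handle","visor_hinge"):
    for e in ctrl.tip_of(q,d)[:2]: print(q,e,pt(d,e["at"]),pt(d,e["at"],.175))
t=cam("top")
for q in("damper_axis","damper_grip","visor_handle"):
    for e in ctrl.tip_of(q,t)[:1]: print(q,e,pt(t,e["at"]))
E
```

```text
finger_force: 0.0
finger_force: 0.0
finger_force: 0.0
time: 9.27
eef_pos: [0.5204, 0.0726, 0.2865]
tcp_rot: [0.657, 0.754, 0.004, 0.004]
contact_force: [0.7, -0.9, -0.5]
opening: 0.7
finger_force: 0.0
[0.5204 0.0726 0.2865] [[-0.1365  0.9906  0.0103]
 [ 0.9906  0.1365  0.0006]
 [-0.0008  0.0103 -0.9999]] 0.7001845229945646
visor_handle {'at': [254.1, 208.8], 'score': 0.87} [0.5009 0.0682 0.1816] [0.5007 0.066  0.175 ]
damper_axis {'at': [411.8, 199.4], 'score': 0.71} [ 0.6314 -0.2432  0.1782]
damper_grip {'at': [442.1, 197.1], 'score': 0.56} [ 0.6397 -0.3223  0.1778]
visor_handle {'at': [291.4, 244.3], 'score': 0.91} [0.4803 0.0769 0.4142]
```

View pics/w5.png

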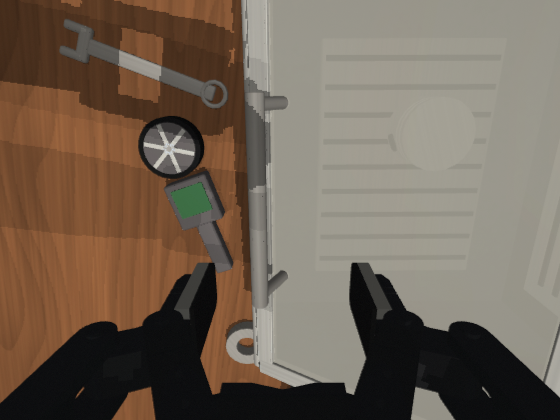

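The wrist view shows the bar handle running from (257,92) to (262,305), between the posts, with the fingers about 20 mm too far back. I shift them and descend.

```bash
python3 -m inch '[[0.3,0,-0.02,0,0],[0.3,0,-0.02,0.02,0],[0.3,0,-0.02,0.05,0],[0.3,0,-0.02,0.08,0],[0.3,0,-0.02,0.08,0]]'
python3 - <<'E'
from h import *
np.set_printoptions(precision=4,suppress=True)
p,r,s=pose();d=cam("wrist")
for e in ctrl.tip_of("visor_handle",d)[:1]: w=pt(d,e["at"],.175); print(p,r.as_matrix()[:,2],w,r.inv().apply(w-p))
E
```

```text
time: 10.03
eef_pos: [0.4962, 0.0663, 0.1989]
tcp_rot: [0.659, 0.752, -0.003, -0.003]
contact_force: [-0.3, -0.1, -1.0]
opening: 0.699
finger_force: 0.0
[0.4962 0.0663 0.1989] [-0.0083  0.0006 -1.    ] [0.5008 0.0663 0.175 ] [-0.0006  0.0047  0.0238]
```

```bash
python3 -m inch '[[0.3,0,0.003,0.02,0],[0.3,0,0.003,0.042,0],[0.3,0,0.003,0.042,0],[0.3,0,0.003,0.042,0]]'
python3 -m inch '[[0.7,0,0,0,0],[0.9,0,0,0,0],[1,0,0,0,0],[1,0,0,0,0],[1,0,0,0,0]]' 60
python3 -m inch '[[1,0,0,0,0],[1,0,0,0,0],[1,0,0,0,0]]' 60
```

```text
time: 10.47
eef_pos: [0.5028, 0.067, 0.1631]
tcp_rot: [0.659, 0.752, 0.0, 0.001]
contact_force: [0.5, -0.1, -0.0]
opening: 0.703
finger_force: 0.0
time: 10.88
eef_pos: [0.5026, 0.0671, 0.163]
tcp_rot: [0.659, 0.752, 0.001, 0.001]
contact_force: [-1.3, 0.0, 4.0]
opening: 0.138
finger_force: 58.5
time: 11.13
eef_pos: [0.5026, 0.0671, 0.163]
tcp_rot: [0.659, 0.752, 0.001, 0.001]
contact_force: [-2.1, 0.4, 5.7]
opening: 0.14
finger_force: 58.7
```

```bash
python3 -m inch '[[0.6,0,0,0,0],[0.6,0,0,0,0],[0.6,0,0,0.006,0],[0.6,0,0,0.006,0],[0.6,0,0,0.006,0]]'
python3 -m inch '[[1,0,0,0,0],[1,0,0,0,0],[1,0,0,0,0],[1,0,0,0,0],[1,0,0,0,0]]' 70
```

```text
time: 11.55
eef_pos: [0.5011, 0.0672, 0.1542]
tcp_rot: [0.659, 0.752, -0.001, -0.001]
contact_force: [-0.1, 0.3, -0.5]
opening: 0.398
finger_force: 0.0
time: 11.97
eef_pos: [0.5025, 0.0672, 0.1555]
tcp_rot: [0.659, 0.752, 0.001, 0.001]
contact_force: [4.4, 1.4, -1.9]
opening: 0.137
finger_force: 68.1
```

```bash
python3 -m inch '[[1,0,-0.003,-0.009,0],[1,0,-0.0055,-0.018,0],[1,0,-0.0075,-0.027,0],[1,0,-0.009,-0.0355,0],[1,0,-0.0106,-0.0438,0]]'
python3 -m inch '[[1,0,-0.0006,-0.009,0],[1,0,-0.0012,-0.018,0],[1,0,-0.0017,-0.027,0],[1,0,-0.0019,-0.0355,0],[1,0,-0.0018,-0.0451,0]]'
python3 -m inch '[[1,0,0.0005,-0.006,0],[1,0,0.001,-0.0112,0],[1,0,0.0017,-0.017,0],[1,0,0.0025,-0.0224,0],[1,0,0.0025,-0.0224,0]]'
cat > chk.py <<'E'
from h import *
import sys
np.set_printoptions(precision=4,suppress=True)
p,r,s=pose(); print(p,s["contact_force"],s["time"],"v kin",.3386+np.arcsin((p[2]-.1555-.075)/.2258))
ims=[]
for c in("top","scene"):
    d=cam(c); im=np.asarray(d["pixels"])[...,::-1]
    for q in("visor_pointer","mark_tip","damper_grip"):
        for e in ctrl.tip_of(q,d)[:1]: print(c,q,e)
    a,b=(160,190) if c=="top" else (320,120)
    ims.append(cv2.resize(np.ascontiguousarray(im[b:b+70,a:a+60]),(390,455),interpolation=cv2.INTER_CUBIC))
cv2.imwrite("pics/"+sys.argv[1],cv2.hconcat(ims))
E
python3 chk.py k1.png
```

```text
time: 12.38
eef_pos: [0.4922, 0.0658, 0.1993]
tcp_rot: [0.659, 0.752, 0.001, 0.001]
contact_force: [6.2, 0.8, -4.3]
opening: 0.141
finger_force: 68.1
time: 12.8
eef_pos: [0.4902, 0.0655, 0.2435]
tcp_rot: [0.659, 0.752, 0.001, 0.001]
contact_force: [6.6, 1.3, -5.3]
opening: 0.142
finger_force: 68.3
time: 13.22
eef_pos: [0.4924, 0.0658, 0.2665]
tcp_rot: [0.659, 0.752, 0.0, 0.0]
contact_force: [4.7, 0.2, -3.7]
opening: 0.141
finger_force: 68.3
[0.4924 0.0658 0.2665] [ 4.6727  0.1518 -3.6815] 13.2167 v kin 0.49873615309980357
top visor_pointer {'at': [200.8, 228.5], 'score': 0.6}
top mark_tip {'at': [196.4, 228.7], 'score': 0.57}
top damper_grip {'at': [444.1, 198.9], 'score': 0.98}
scene visor_pointer {'at': [342.1, 160.3], 'score': 0.71}
scene mark_tip {'at': [341.4, 159.4], 'score': 0.45}
scene damper_grip {'at': [104.0, 236.8], 'score': 0.73}
```

View pics/k1.png

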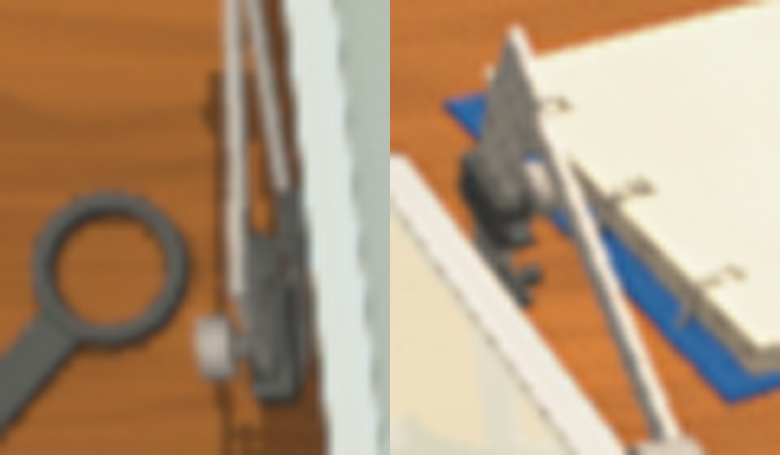

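The crop shows the index block in the right half at about (490,195). A dark blob below it at about (525,275) may be the pointer pin. I check this against the projections.

```bash
python3 - <<'E'
from h import *
np.set_printoptions(precision=4,suppress=True)
yaw=.133; xp=np.array([np.cos(yaw),np.sin(yaw),0]);yp=np.array([-xp[1],xp[0],0]);H=np.array([.7123,.1003,.25])
def proj(d,X):
    c=d["Rm"].T@(X-d["X"]); return np.array([d["fx"]*c[0]/c[2]+d["cx"],d["fy"]*c[1]/c[2]+d["cy"]]),c[2]
d=cam("scene");t=cam("top"); print(d["fx"],t["fx"])
def ptr(v,r=.150,y=.2139): a=v-np.pi/6; return H-xp*r*np.cos(a)+yp*y+np.array([0,0,r*np.sin(a)])
for v in(0,.03,.45,.5,.53,.56,.6):print(v,proj(d,ptr(v)),proj(t,ptr(v))[0])
print("mark",proj(d,np.array([.5315,.29,.256])),proj(t,np.array([.5315,.29,.256]))[0])
for rr in range(150,170): print(rr,[f"{d['depth'][rr,c]:.3f}/{int(np.mean(d['pixels'][rr,c]))}" for c in range(332,348,1)])
E
```

```text
521.1509032013221 496.4410968740005
0 (array([342.6777, 186.0174]), np.float64(1.4386656273277676)) [202.1103 223.3469]
0.03 (array([342.4775, 184.4272]), np.float64(1.4377648053213306)) [201.9846 223.9576]
0.45 (array([341.6549, 163.1205]), np.float64(1.412259827460774)) [199.3936 227.3183]
0.5 (array([341.811 , 160.7784]), np.float64(1.4077408177484096)) [198.9875 227.0184]
0.53 (array([341.9312, 159.4008]), np.float64(1.4048936818476458)) [198.7347 226.7625]
0.56 (array([342.0714, 158.0453]), np.float64(1.4019478614764307)) [198.4753 226.4492]
0.6 (array([342.2893, 156.2742]), np.float64(1.3978711863435431)) [198.1194 225.9415]
mark (array([340.8357, 157.161 ]), np.float64(1.4042210874735566)) [199.3862 228.0411]
150 ['1.431/49', '1.416/49', '1.411/57', '1.415/73', '1.409/89', '1.408/99', '1.405/104', '1.404/100', '1.412/77', '1.409/83', '1.417/109', '1.424/135', '1.424/135', '1.424/121', '1.345/126', '1.343/175']
151 ['1.431/60', '1.426/51', '1.414/52', '1.409/61', '1.401/78', '1.403/87', '1.406/87', '1.404/85', '1.405/68', '1.401/69', '1.420/95', '1.425/111', '1.425/113', '1.422
[... 3065 characters left out ...]
798/124', '1.812/129', '1.808/129', '1.805/129', '1.810/129']
167 ['1.385/210', '1.377/228', '1.374/232', '1.379/230', '1.382/229', '1.383/232', '1.375/228', '1.379/188', '1.802/125', '1.803/108', '1.797/120', '1.799/131', '1.803/130', '1.817/131', '1.809/130', '1.804/131']
168 ['1.387/194', '1.377/208', '1.380/229', '1.378/231', '1.375/230', '1.374/230', '1.374/232', '1.375/221', '1.378/181', '1.799/141', '1.794/128', '1.802/130', '1.796/131', '1.796/132', '1.793/131', '1.799/132']
169 ['1.380/203', '1.381/200', '1.371/226', '1.373/233', '1.377/231', '1.369/229', '1.371/230', '1.370/231', '1.374/218', '1.800/179', '1.800/138', '1.786/126', '1.790/130', '1.790/130', '1.796/130', '1.798/131']
```

```bash
cat > pl.py <<'E'
from h import *
np.set_printoptions(precision=4,suppress=True)
yaw=.133; xp=np.array([np.cos(yaw),np.sin(yaw),0]);yp=np.array([-xp[1],xp[0],0]);H=np.array([.7123,.1003,.25])
B=np.array([xp,yp,[0,0,1]])
def cloud(dep,X,Rm,f):
    v,u=np.mgrid[:dep.shape[0],:dep.shape[1]]
    P=np.stack([(u-f[2])/f[0]*dep,(v-f[3])/f[1]*dep,dep],-1)@Rm.T+X
    return (P-H)@B.T
def fit(C,dep,v0,lab):
    a=v0-np.pi/6; x,y,z=C[...,0],C[...,1],C[...,2]
    s=-x*np.cos(a)+z*np.sin(a); h=x*np.sin(a)+z*np.cos(a)
    m=(dep>0)&(abs(y)<.2)&(abs(y)>.175)&(s>.03)&(s<.235)&(abs(h)<.02)
    S,Hh,Y=s[m],h[m],y[m]
    for _ in range(6):
        A=np.c_[S,Y,np.ones(len(S))];c=np.linalg.lstsq(A,Hh,rcond=None)[0];r=Hh-A@c;k=abs(r)<2*r.std()+3e-4;S,Hh,Y=S[k],Hh[k],Y[k]
    print(lab,"n",len(S),"v",v0+np.arctan(c[0]),"roll",c[1],"h0",c[2],"sd",r.std())
if __name__=="__main__":
    for n in("w1","w2"):
        a=np.load(n+".png.npz"); fit(cloud(a["dep"],a["X"],a["Rm"],a["f"]),a["dep"],0,n)
    for c in("scene","top"):
        d=cam(c);f=[d["fx"],d["fy"],d["cx"],d["cy"]]
        for v0 in(.46,.5): fit(cloud(d["depth"],d["X"],d["Rm"],f),d["depth"],v0,c)
E
python3 pl.py; python3 -c "
from pl import *
for n,c,r in(('w1',393,212),('w2',144,229)):
    a=np.load(n+'.png.npz');C=cloud(a['dep'],a['X'],a['Rm'],a['f'])[r-9:r+10,c-6:c+8].reshape(-1,3)
    k=(C[:,0]>-.166)&(C[:,0]<-.145)&(C[:,2]>-.02)&(C[:,2]<.04); q=C[k]; print(n,len(q)); print(q[np.argsort(-q[:,0])][:60:2]*1000)
"
```

```text
w1 n 1962 v -0.0014458957179885382 roll -0.021904384652655644 h0 0.008953855115931341 sd 0.0012589041143760162
w2 n 1803 v -0.0007240003254397484 roll -0.048956706643796144 h0 0.01372502568804917 sd 0.0011681809095128706
scene n 787 v 0.4834410570266985 roll 0.0032520585107715144 h0 0.0038629048203033356 sd 0.0017309364759224828
scene n 787 v 0.4834018448900633 roll 0.003265945591159151 h0 0.00386444236633098 sd 0.0017296939563247243
top n 1458 v 0.48289381049151014 roll 0.0030581876111597673 h0 0.0029482350323162794 sd 0.0022584324076797982
top n 1463 v 0.4827533540217397 roll 0.003012577806982179 h0 0.002967399438521557 sd 0.0022633881507914295
w1 120
[[-153.7788  212.5526    8.5923]
 [-154.1271  214.5505    9.08  ]
 [-154.3541  207.2807    9.3133]
 [-154.5876  215.8057    7.3713]
 [-154.6742  211.7564    8.935 ]
 [-154.7396  215.974    10.5994]
 [-154.8046  210.2379    9.8391]
 [-155.0808  213.8185    9.6013]
 [-155.1389  206.3609    9.3247]
 [-155.3168  209.8695    8.7964]
 [-155.4235  209.1532    9.3725]
 [-155.5285  211.7455    8.8957]
 [-155.6494  211.044     9.5136]
 [-155.98
[... 849 characters left out ...]
.6969]
 [-154.1761  214.5782    7.6199]
 [-154.2781  215.2795    9.3951]
 [-154.3509  209.4167    8.8484]
 [-154.4237  211.0251    5.8287]
 [-154.513   208.4273    8.7485]
 [-154.5765  214.1797    8.9817]
 [-154.6571  210.7868    9.88  ]
 [-154.7241  215.7503    5.8092]
 [-154.7736  209.8467    9.8853]
 [-154.7838  212.3291    9.0489]
 [-154.972   216.3143    7.2616]
 [-155.046   214.5449    9.8993]
 [-155.3713  208.4461    8.7953]
 [-155.4709  211.6714    9.7449]
 [-155.6843  212.3044    8.9899]
 [-155.8593  207.9833    9.9503]
 [-155.9831  216.1379    9.2085]
 [-156.0512  214.4226    9.5945]
 [-156.2089  206.8155    9.4328]
 [-156.2477  211.7593    9.9621]
 [-156.4691  209.8951   10.0055]]
```

```bash
python3 -c "
from pl import *
a=np.load('w2.png.npz');C=cloud(a['dep'],a['X'],a['Rm'],a['f'])*1000
im=cv2.imread('pics/w2.png').mean(2)
print((B@(a['X']-H))*1000)
for c in range(132,156):
  print(c,[ '%d:%d,%d,%d/%d'%(r,*C[r,c],im[r,c]) for r in (224,228,232)])
d=cam('scene');f=[d['fx'],d['fy'],d['cx'],d['cy']];S=cloud(d['depth'],d['X'],d['Rm'],f)*1000
for r in range(150,166): print(r,['%d,%d,%d'%tuple(S[r,c]) for c in range(338,343)])
"
```

```text
[-31.2595 326.7962 291.3898]
132 ['224:-166,215,1/35', '228:-163,214,9/75', '232:-163,210,9/76']
133 ['224:-166,214,0/35', '228:-161,214,10/75', '232:-162,210,10/75']
134 ['224:-168,211,-7/56', '228:-161,214,9/75', '232:-161,210,9/76']
135 ['224:-168,210,-9/70', '228:-160,214,9/75', '232:-160,211,10/76']
136 ['224:-167,210,-9/72', '228:-159,214,10/76', '232:-160,210,9/75']
137 ['224:-168,209,-13/71', '228:-158,214,9/75', '232:-158,210,10/76']
138 ['224:-167,209,-13/100', '228:-157,214,9/75', '232:-158,210,9/76']
139 ['224:-213,168,-117/121', '228:-156,214,9/75', '232:-157,210,9/76']
140 ['224:-211,169,-117/139', '228:-156,214,9/76', '232:-156,210,9/76']
141 ['224:-209,170,-115/140', '228:-155,214,9/75', '232:-155,210,9/75']
142 ['224:-207,170,-113/144', '228:-154,214,8/75', '232:-154,210,9/75']
143 ['224:-205,170,-112/130', '228:-154,213,8/48', '232:-153,210,9/61']
144 ['224:-205,170,-114/153', '228:-154,213,6/39', '232:-154,209,7/43']
145 ['224:-204,170,-114/166', '228:-204,165,-114/119', '232:-153,209,5/71']
146 ['224:-202,170,-114/196', '228:-204,164,-116/171', '232:-204,159,-114/
[... 1316 characters left out ...]
'-154,209,6', '-154,212,5', '-153,214,6']
158 ['-164,208,-3', '-152,206,5', '-485,367,-249', '-482,369,-247', '-481,373,-247']
159 ['-167,210,-9', '-485,364,-253', '-475,362,-245', '-483,370,-252', '-473,369,-245']
160 ['-167,210,-11', '-472,357,-246', '-471,361,-247', '-153,212,-3', '-148,213,0']
161 ['-151,203,-2', '-151,206,-3', '-146,206,0', '-143,208,1', '-147,213,-2']
162 ['-147,201,-3', '-146,204,-3', '-147,207,-4', '-143,208,-1', '-141,210,-1']
163 ['-141,199,-1', '-140,201,-2', '-141,205,-3', '-145,209,-6', '-144,212,-6']
164 ['-139,198,-3', '-140,202,-5', '-133,201,0', '-448,355,-247', '-458,364,-255']
165 ['-133,195,-2', '-136,200,-5', '-129,199,0', '-134,205,-4', '-446,358,-250']
```

```bash
python3 -m inch '[[1,0,0.0008,-0.005,0],[1,0,0.0016,-0.01,0],[1,0,0.0025,-0.014,0],[1,0,0.0034,-0.0182,0],[1,0,0.0034,-0.0182,0]]'
python3 pl.py|tail -4; python3 chk.py k2.png; python3 -c "
from pl import *
d=cam('scene');f=[d['fx'],d['fy'],d['cx'],d['cy']];S=cloud(d['depth'],d['X'],d['Rm'],f)*1000
for r in range(152,165): print(r,['%d,%d,%d/%d'%(*S[r,c],np.mean(d['pixels'][r,c])) for c in range(337,345)])
"
```

```text
time: 14.28
eef_pos: [0.4954, 0.0663, 0.2835]
tcp_rot: [0.659, 0.752, -0.0, -0.0]
contact_force: [7.8, -0.1, -7.7]
opening: 0.141
finger_force: 68.1
scene n 577 v 0.5476890795767757 roll 0.002529102388590916 h0 0.0051579505666514225 sd 0.001925301052316215
scene n 841 v 0.558472023806835 roll 0.002746583026502684 h0 0.004474190376314139 sd 0.00194373558112421
top n 1016 v 0.5399866075395536 roll 0.0030214666903222837 h0 0.004754553403822372 sd 0.002020068670491756
top n 1478 v 0.5560271797779738 roll 0.0026966380173455698 h0 0.003475631058722416 sd 0.0021561193502269093
[0.4953 0.0662 0.2828] [ 9.1404 -0.0625 -7.6551] 14.3833 v kin 0.5724376480375907
top visor_pointer {'at': [201.1, 225.2], 'score': 0.84}
top mark_tip {'at': [196.1, 225.0], 'score': 0.49}
top damper_grip {'at': [447.0, 197.5], 'score': 0.86}
scene visor_pointer {'at': [342.8, 156.6], 'score': 0.76}
scene mark_tip {'at': [341.6, 159.0], 'score': 0.67}
scene damper_grip {'at': [103.6, 238.9], 'score': 0.87}
152 ['-165,204,16/64', '-164,207,16/66', '-163,209,16/62', '-167,214,13/58', '-170,218,10/67', '-178,225,4/89', '
[... 1167 characters left out ...]
365,-248/88', '-145,211,2/93', '902,-292,809/104', '-474,378,-253/115']
161 ['-135,193,9/218', '-143,199,3/138', '-138,200,6/91', '-137,202,6/91', '-138,206,4/101', '-468,367,-250/109', '-458,367,-244/117', '-468,375,-252/117']
162 ['-128,189,12/231', '-130,193,9/176', '-133,197,7/109', '-135,201,4/83', '-134,204,5/93', '-461,365,-250/108', '-461,368,-250/118', '-457,370,-247/115']
163 ['-128,189,9/232', '-128,193,7/217', '-125,194,9/153', '-128,198,7/87', '-128,201,6/74', '-128,204,5/95', '-454,365,-249/114', '-455,370,-250/117']
164 ['-124,188,8/231', '-126,192,6/233', '-120,192,10/214', '-455,355,-252/133', '-451,357,-250/89', '-447,358,-247/103', '-456,367,-255/115', '-446,366,-248/117']
```

View pics/k2.png

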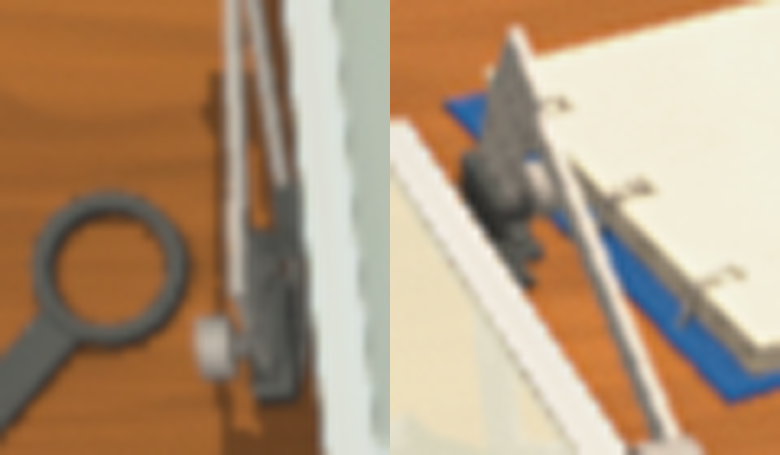

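The pin now sits right at the tooth, less than a pixel low. I nudge it up slightly and re-measure.

```bash
sed -i 's/(.46,.5)/(.555,.565,.575)/' pl.py; python3 -m inch '[[1,0,0.0006,-0.0008,0],[1,0,0.001,-0.0015,0],[1,0,0.001,-0.0015,0],[1,0,0.001,-0.0015,0],[1,0,0.001,-0.0015,0]]'
python3 -m inch '[[1,0,0,0,0],[1,0,0,0,0],[1,0,0,0,0],[1,0,0,0,0],[1,0,0,0,0]]'; python3 pl.py|tail -6
```

```text
time: 15.25
eef_pos: [0.4954, 0.0663, 0.2837]
tcp_rot: [0.659, 0.752, -0.001, -0.002]
contact_force: [6.3, 0.4, -7.3]
opening: 0.136
finger_force: 68.1
time: 15.67
eef_pos: [0.4954, 0.0663, 0.2837]
tcp_rot: [0.659, 0.752, -0.001, -0.002]
contact_force: [5.5, 0.1, -7.9]
opening: 0.141
finger_force: 68.1
scene n 871 v 0.5601982545044816 roll 0.00287623578837219 h0 0.004363640482225277 sd 0.0019205583486321886
scene n 870 v 0.5602287824972867 roll 0.0028805829455080386 h0 0.004360534533303363 sd 0.0019215524612328544
scene n 870 v 0.5602391899061357 roll 0.0028808760620966985 h0 0.004359628522892022 sd 0.0019217401370060685
top n 1487 v 0.5620236644901248 roll 0.002424599284677987 h0 0.003088687432649425 sd 0.0021998014880293447
top n 1486 v 0.5620197544180228 roll 0.002420989769315462 h0 0.003088471297777088 sd 0.0022003702583286546
top n 1486 v 0.5620337880372555 roll 0.002421219289751003 h0 0.003086834480735077 sd 0.002200545711057898
```

```bash
python3 -c "
from plant import ctrl
print(ctrl.sign_off())"
```

```text
the job is handed in; nothing more can be done
None
```

The damper lever is fully open against its stop, and the gripper is holding the visor level with the index: visor about 0.56 rad, index measured at 0.565, give or take 0.01; job handed in at about 16 s.

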